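Seat the turntable's tray on its hidden spindle socket

TASK

The tray of the condiment turntable was put back after wiping, but its spindle is standing beside the socket in the foot, hidden underneath, and the tray rides too high. Without lifting it or tipping it off the foot, shift the tray about until the spindle finds the socket and drops in, so that the tray lies fully down and level, then let go of it. Leave the bottles, jars and other things round it where they stand.

Things in the scene. Friction and masses are not known exactly. Their poses are not given: they have to be found in the camera images.
- tray: Round wooden tray of the turntable, 230 mm across, 0.5 kg. Origin: centre of the underside of its 10 mm board, z up; a metal band round the edge rises to 12.5 mm over the origin. It rides level on its stub, 10 mm too high (origin z = 0.046), and slides and rocks easily; with the stub home it drops by its own weight to z = 0.036, lies level, and turns but no longer slides.
- tray_ring (a point): Centre of the top edge of the upright metal ring in the middle of the tray, which holds the salt shaker when in use: 48 mm inside, 56 mm outside diameter, 18 mm high, standing on the board (its top is 28 mm over the tray's origin). Closed fingers put inside it can push the tray any way; or grip it round the outside.
- tray_stub (a point): Centre of the foot of the steel spindle stub under the tray: 26 mm diameter, 10 mm long, on the tray's axis, pointing down. It stands on the flat top of the fixed grey foot, a disc 170 mm across and 36 mm high, with a blind socket (31 mm diameter, 18 mm deep) in its centre. The tray hides the socket: its centre is 20 to 33 mm from where the stub starts, in any direction.
- oil_bottle: Green glass bottle of oil with a red cap, 62 mm wide, 267 mm tall. Bystander. Origin: centre of its underside.
- pepper_mill: Dark wooden pepper mill, 58 mm wide, 170 mm tall. Bystander. Origin: centre of its underside.
- salt_shaker: Salt shaker with a grey domed top, 44 mm wide, 90 mm tall. Bystander. Origin: centre of its underside.
- spice_a: Spice jar with a dark cap and red-and-blue label, 41 mm wide, 105 mm tall. Bystander. Origin: centre of its underside.
- spice_b: Spice jar with a dark cap and pale label, 41 mm wide, 105 mm tall. Bystander. Origin: centre of its underside.
- mug_1: White mug with dark dots, 82 mm wide, 91 mm tall. Bystander. Origin: centre of its underside.
- egg_timer: White wind-up kitchen timer, 62 mm wide, 58 mm tall. Bystander. Origin: centre of its underside.
- tuna_tin: Flat pale tin, 66 mm wide, 22 mm tall. Bystander. Origin: centre of its underside.

How it is judged:
At the end, for the whole second after the job is handed in: The tray's spindle stub is home in the socket: the tray's origin is between 33 and 38.5 mm above the worktop (it can be that low and level only with the stub in the socket), it is level within 0.03 rad, at rest (under 0.02 m/s and 0.3 rad/s) and released (height (world z) of tray between 0.033 and 0.0385 m and angle between tray's own z axis and vertical below 0.03 rad and linear speed of tray below 0.02 m/s and angular speed of tray below 0.3 rad/s); the robot touches nothing.
It fails at once if the tray is lifted off the foot (origin more than 75 mm above the worktop) (height (world z) of tray above 0.075 m).
It fails at once if the tray is tipped up by more than 0.4 rad (angle between tray's own z axis and vertical above 0.4 rad).
It fails at once if one of the things round the turntable is shifted by more than 30 mm or knocked over (distance of any of oil_bottle, pepper_mill, salt_shaker, spice_a, spice_b, mug_1, egg_timer, tuna_tin from where it was at the start of the episode above 0.03 m or angle between any of oil_bottle, pepper_mill, salt_shaker, spice_a, spice_b, mug_1, egg_timer, tuna_tin's own z axis and vertical above 0.4 rad).
It also fails if it takes over 61 s, if anything falls off the work surface, if the arm or the gripper's body presses on something with over 40 N, if the wrist force passes 120 N, or if a joint passes its speed limit or range.

ROBOT

A 6-joint arm with a two-finger parallel gripper is mounted at the origin on a cart in front of the work surface, level with it; the furniture and walls round the work are solid. World frame = base frame: x ahead of the robot, y to its left, z up, the work surface at z = 0. Lengths are in m, angles in rad, forces in N, time in s.
With the tool pointing down it reaches from about 0.375 to 0.975 m from the base axis. Payload 3.8 kg.
Tool frame: the origin (TCP) lies midway between the tips of the shut fingers; the grasp point (between the pads) lies 19 mm behind it; x points along the fingers, y is the direction in which the jaws open and shut, and the axes are right-handed (so a half turn about x gives the same grasp; the last joint's range is limited). The gripper opens to 88 mm and grips with 3 to 60 N. Pads are 18 mm wide; open, the fingers measure 123 mm over their backs; the gripper's body (75 mm by 187 mm) begins 45 mm behind the grasp point.
Start: joints at [1.107, 0.264, 1.604, -0, 1.274, -0.037], TCP at [0.279, 0.614, 0.239] pointing down, gripper open.
Joint ranges: [-2.63, 2.63], [-0.94, 2.18], [0.31, 2.57], [-1.31, 4.45], [0, 2.66], [-2.55, 2.55]. Speed limits (rad/s): [2.57, 2.57, 3.14, 3.14, 3.14, 3.14].

INTERFACE

Orientations are given as a rotation vector (axis times angle).
In Python, from cell import manip, inverse_kinematics, cams, order gives the robot as it stands. Calls block until the motion is done:
- manip.move_pose(position, orientation): joint-space move of the TCP to a pose.
- manip.move_linear(position, rate=0.15, rot=None): straight line of the TCP; rot=None keeps the orientation; rate is the mean speed in m/s.
- manip.set_joints(angles): joint-space move.
- manip.set_gripper(opening, force=None): finger opening in m; force is the grip in N (None keeps the last); returns when the fingers have stopped.
- manip.dwell(seconds).
- inverse_kinematics(position, orientation): joint angles nearest the present ones, or None.
- manip.state(): the state.
- cams.capture(name): name is "scene" or "top" or "wrist"; returns a dict with "image" (420x560x3 uint8, blue, green, red), "z_map" (420x560 float32, m along the optical axis (not along the pixel's ray), 0 where there is no reading), "intrinsics" (3x3 intrinsics, pixels), "k1" (the pictures are not rectified: a ray, as slopes to the right and down, at radius r is drawn at 1 + k1 r^2 times it, then the intrinsics apply), "position" and "orientation" of the camera in the world; the wrist camera has in their place "T_tool_cam" (4x4, takes a point from camera to tool coordinates, whose origin is the TCP and whose axes are the tool frame's). Camera axes: x right, y down, z forward; pixel columns grow to the right and rows downward; lengths in m; the calibration is good to about 2 mm. A picture is of the moment at which its call begins: read the wrist's pose just before it.
A pose or a line that the arm cannot do raises manip.IKError and nothing moves.
- order.close_job(): hands the job in, once; it reports no verdict.
The state is a dict: "clock": time; "joint_pos": joint angles; "joint_velocities": joint speeds; "tau": joint torques, N m; "tool_pos": TCP position; "tcp_rot": TCP orientation; "contact_force": force on the tool from outside, world axes, zero at the start; "moment": the same for the moment, N m; "gripper_width": finger opening in m.
Only numpy, scipy, OpenCV 4.12 (cv2) and the standard library are available. Lean on these libraries where they do the work, as an engineer would, in place of code of your own. Each camera call takes 0.05 s, during which the arm holds its last target.

## Working session

There is one attempt and no reset: what is moved stays moved. The work goes in short steps, each a Python script; the robot and the scene stay as the last script left them, time stands still between calls to the robot, and variables do not carry over. Pictures are saved under pics/ and viewed, and the job is handed in when it is done.

```bash
ls; mkdir -p pics; cat > h.py <<'E'
import numpy as np,cv2
from cell import manip, inverse_kinematics, cams, order
from scipy.spatial.transform import Rotation as R
def rot(o):
    o=np.asarray(o,float)
    if o.shape==(3,3): return o
    return R.from_rotvec(o).as_matrix() if o.size==3 else R.from_quat(o).as_matrix()
def campose(c,st=None):
    if 'position' in c: return rot(c['orientation']),np.array(c['position'])
    T=np.eye(4);T[:3,:3]=rot(st['tcp_rot']);T[:3,3]=st['tool_pos'];T=T@c['T_tool_cam'];return T[:3,:3],T[:3,3]
def rays(c,uv):
    K=np.array(c['intrinsics']);D=np.array([c['k1'],0,0,0.])
    p=cv2.undistortPoints(np.asarray(uv,float).reshape(-1,1,2),K,D).reshape(-1,2)
    return np.c_[p,np.ones(len(p))]
def cloud(c,st=None):
    z=c['z_map'];v,u=np.mgrid[:z.shape[0],:z.shape[1]]
    r=rays(c,np.c_[u.ravel(),v.ravel()]);Rm,t=campose(c,st)
    P=(r*z.ravel()[:,None])@Rm.T+t;P[z.ravel()==0]=np.nan
    return P.reshape(z.shape+(3,))
E
python3 - <<'E'
from h import *
s=manip.state();print(s)
for n in ['scene','top','wrist']:
    c=cams.capture(n);cv2.imwrite(f'pics/{n}0.png',c['image']);print({k:v for k,v in c.items() if k not in('image','z_map')})
    np.save(f'{n}0.npy',cloud(c,s))
E
```

```text
pics
{'clock': 0.0, 'joint_pos': array([ 1.10712261e+00,  2.64698854e-01,  1.60537281e+00,  6.43485550e-07,
        1.27369078e+00, -3.69303728e-02]), 'joint_velocities': array([ 0.0010623 , -0.00057781,  0.00019175,  0.00041806, -0.00014251,
       -0.00079776]), 'tau': array([-1.49116295e-04, -5.02122474e+01, -3.56871665e+01,  7.26034865e-02,
        2.98089290e-02, -1.68434399e-04]), 'tool_pos': array([0.27909066, 0.61382055, 0.23742523]), 'tcp_rot': array([ 0.33306612,  1.545298  , -0.33638884]), 'contact_force': array([ 0.1477671 , -0.08658711,  0.55729747]), 'moment': array([-0.01946262, -0.01165965,  0.01728058]), 'gripper_width': 0.08794115830736285}
{'intrinsics': array([[415.58019881,   0.        , 275.53880285],
       [  0.        , 415.58019881, 203.28539956],
       [  0.        ,   0.        ,   1.        ]]), 'k1': 0.012730769733496274, 'position': array([ 0.03278843, -0.58514264,  1.05743987]), 'orientation': array([-2.33844517,  0.9332392 , -0.34039617])}
{'intrinsics': array([[423.75009817,   0.        , 281.66660896],
       [  0.        , 423.75009817, 209.94479951],
       [  0.        ,   0.        ,   1.        ]]), 'k1': -0.11479778206481286, 'position': array([ 0.32200928, -0.05121379,  1.37698284]), 'orientation': array([-2.11941473,  2.11318005, -0.20594095])}
{'intrinsics': array([[289.36144218,   0.        , 280.70367166],
       [  0.        , 289.36144218, 210.36656485],
       [  0.        ,   0.        ,   1.        ]]), 'k1': -0.010692142931066182, 'T_tool_cam': array([[-8.98708688e-04, -3.09648851e-01,  9.50850557e-01,
        -1.45023153e-01],
       [ 9.99999410e-01, -8.58939142e-04,  6.65444884e-04,
         4.97088317e-04],
       [ 6.10668518e-04,  9.50850594e-01,  3.09649440e-01,
        -7.89803524e-02],
       [ 0.00000000e+00,  0.00000000e+00,  0.00000000e+00,
         1.00000000e+00]])}
```

View pics/scene0.png

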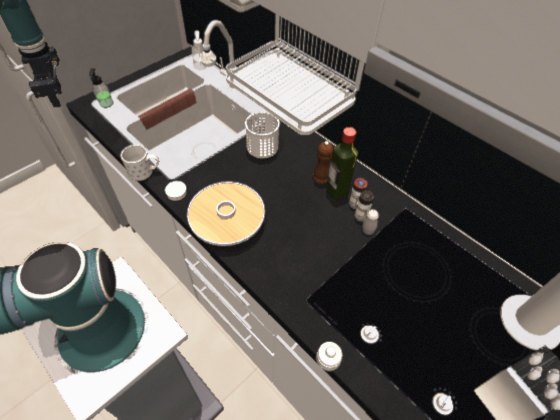

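View pics/top0.png

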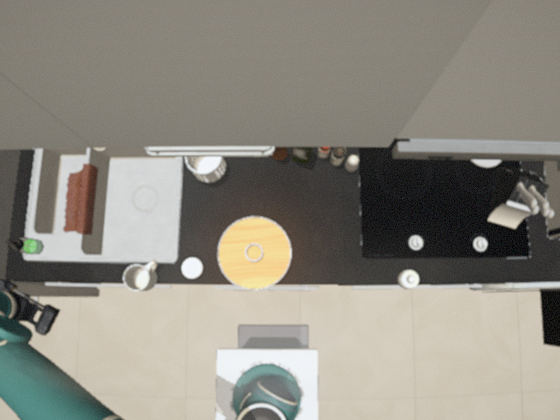

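View pics/wrist0.png

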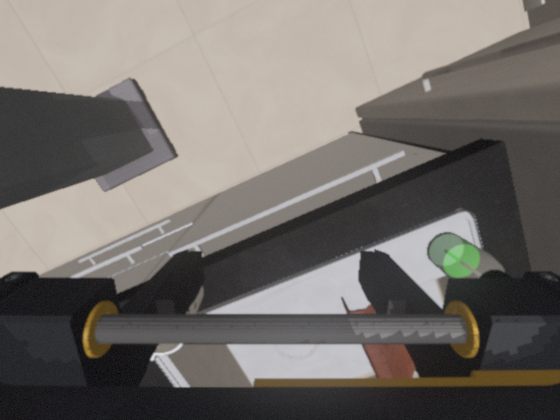

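The scene picture shows the tray at about (226,212) with its ring at (226,209). In the top picture the ring is at about (254,252) and the tin at (192,268). The wrist camera sees only the sink.

```bash
cat >> h.py <<'E'
def tray(P,verbose=True,guess=None):
    # cloud -> board plane, edge circle, ring
    Q=P.reshape(-1,3);Q=Q[np.isfinite(Q).all(1)]
    m=(Q[:,2]>0.04)&(Q[:,2]<0.085)&(Q[:,0]>0.25)&(Q[:,0]<0.75)&(abs(Q[:,1])<0.3)
    if guess is not None: m&=np.hypot(*(Q[:,:2]-guess).T)<0.15
    Q=Q[m]
    c=np.median(Q[:,:2],0)
    for _ in range(5):
        b=Q[np.hypot(*(Q[:,:2]-c).T)<0.13]
        (x,y),r=cv2.minEnclosingCircle(b[:,:2].astype(np.float32));c=np.array([x,y])
    d=np.hypot(*(Q[:,:2]-c).T)
    bd=Q[(d>0.045)&(d<0.1)]
    A=np.c_[bd[:,:2]-c,np.ones(len(bd))];s=np.linalg.lstsq(A,bd[:,2],rcond=None)[0]
    rg=Q[(d<0.04)&(Q[:,2]>s[2]+0.009)]
    rc=(cv2.minEnclosingCircle(rg[:,:2].astype(np.float32))) if len(rg)>4 else None
    if verbose: print('tray c',c,'r',r,'board top z',s[2],'slope',s[:2],'ring',rc,'ring z',np.percentile(rg[:,2],90) if len(rg) else None,len(rg))
    return c,s,rc
E
python3 - <<'E'
from h import *
for n in ['scene','top']:
    P=np.load(n+'0.npy')
    print(n);tray(P)
    g=[(226,209),(176,190),(135,158),(329,354)] if n=='scene' else [(254,244),(192,268),(140,278),(408,280),(208,168),(230,330)]
    for u,v in g: print((u,v),P[v,u].round(3))
E
```

```text
scene
tray c [0.45015696 0.03774108] r 0.11632484197616577 board top z 0.056231258789954136 slope [-0.0003666   0.00010169] ring ((0.44865894317626953, 0.03887046501040459), 0.02920123003423214) ring z 0.07527889279240102 116
(226, 209) [0.456 0.045 0.056]
(176, 190) [0.403 0.235 0.021]
(135, 158) [0.38  0.433 0.034]
(329, 354) [ 0.358 -0.455  0.06 ]
top
tray c [0.45163679 0.04103519] r 0.11555363237857819 board top z 0.05623855061726102 slope [ 0.00159045 -0.00173186] ring ((0.45143768191337585, 0.03994932398200035), 0.027811987325549126) ring z 0.0764862349160595 77
(254, 244) [0.475 0.039 0.068]
(192, 268) [0.403 0.24  0.02 ]
(140, 278) [0.369 0.413 0.007]
(408, 280) [ 0.364 -0.441  0.054]
(208, 168) [0.74  0.203 0.007]
(230, 330) [ 0.133  0.228 -0.915]
```

The two views agree: tray centre about (0.450, 0.039), board top z = 0.056, so the origin is at 0.046, and ring top about 0.075. Next I'll look under the tray rim with the wrist camera to find the foot.

```bash
cat > cand.py <<'E'
from h import *
c=cams.capture('wrist');T=np.array(c['T_tool_cam']);Ti=np.linalg.inv(T)
tr=np.array([0.45,0.039,0.035])
def camT(az,rad,h,roll):
    p=np.array([tr[0]+rad*np.cos(az),tr[1]+rad*np.sin(az),h])
    z=tr-p;z/=np.linalg.norm(z);x=np.cross(z,[0,0,1.]);x/=np.linalg.norm(x);y=np.cross(z,x)
    M=np.eye(4);M[:3,:3]=np.c_[x,y,z]@R.from_euler('z',roll).as_matrix();M[:3,3]=p;return M
out=[]
for az in np.deg2rad(np.arange(-180,180,15)):
  for rad in (0.22,0.27,0.32,.38):
    for h in (0.08,0.11,0.14,0.17):
      for roll in np.deg2rad([0,90,180,270]):
        M=camT(az,rad,h,roll)@Ti
        # body corners, in tool frame
        k=np.array([[x,y,z,1] for x in(-.064,-.2) for y in(-.094,.094) for z in(-.038,.038)]+[[0,y,z,1] for y in(-.062,.062) for z in (-.012,.012)])
        b=(M@k.T).T[:,:3]
        lo=b[:,2].min(); dm=np.hypot(*(b[:,:2]-tr[:2]).T)
        if lo<0.03: continue
        if ((dm<0.13)&(b[:,2]<0.1)).any(): continue
        q=inverse_kinematics(M[:3,3],R.from_matrix(M[:3,:3]).as_rotvec())
        if q is not None: out.append((h,rad,round(np.rad2deg(az)),round(np.rad2deg(roll)),lo.round(3),M[:3,3].round(3),np.round(q,2)))
for o in sorted(out,key=lambda o:o[0]/o[1])[:40]: print(*o)
print(len(out))
E
python3 cand.py
```

```text
0.08 0.38 -135 180 0.08 [ 0.298 -0.114  0.091] [-1.41  0.22  2.5   0.85  1.4   1.91]
0.08 0.38 -120 180 0.08 [ 0.343 -0.148  0.091] [-1.2   0.37  2.27  0.79  1.48  1.96]
0.08 0.38 -105 180 0.08 [ 0.395 -0.169  0.091] [-1.02  0.5   2.04  0.72  1.58  1.99]
0.08 0.38 -90 180 0.08 [ 0.451 -0.176  0.091] [-0.86  0.62  1.82  0.64  1.69  2.01]
0.08 0.38 -75 180 0.08 [ 0.506 -0.169  0.091] [-0.71  0.74  1.61  0.56  1.81  2.  ]
0.08 0.38 -60 180 0.08 [ 0.558 -0.147  0.091] [-0.56  0.85  1.4   0.48  1.94  1.97]
0.08 0.38 -45 180 0.08 [ 0.603 -0.113  0.091] [-0.41  0.95  1.22  0.39  2.06  1.92]
0.08 0.38 -30 180 0.08 [ 0.637 -0.068  0.091] [-0.27  1.03  1.06  0.28  2.16  1.84]
0.08 0.38 -15 180 0.08 [ 0.658 -0.016  0.091] [-0.13  1.09  0.94  0.16  2.24  1.73]
0.08 0.38 0 180 0.08 [0.665 0.04  0.091] [0.01 1.12 0.88 0.02 2.27 1.59]
0.08 0.38 15 180 0.08 [0.658 0.095 0.091] [ 0.16  1.12  0.89 -0.12  2.26  1.45]
0.08 0.38 30 180 0.08 [0.636 0.147 0.091] [ 0.3   1.07  0.97 -0.26  2.2   1.32]
0.08 0.38 45 180 0.08 [0.602 0.192 0.091] [ 0.44  1.    1.11 -0.37  2.11  1.22]
0.08 0.38 60 180 0.08 [0.557
[... 1504 characters left out ...]
0.41  0.9   1.3  -0.37  2.    1.24]
0.08 0.32 60 180 0.076 [0.527 0.174 0.087] [ 0.54  0.82  1.44 -0.48  1.9   1.17]
0.08 0.32 75 180 0.076 [0.49  0.189 0.087] [ 0.67  0.73  1.61 -0.58  1.78  1.12]
0.08 0.32 90 180 0.076 [0.449 0.194 0.087] [ 0.8   0.63  1.8  -0.68  1.66  1.09]
0.08 0.32 105 180 0.076 [0.409 0.189 0.087] [ 0.93  0.52  1.99 -0.78  1.54  1.09]
0.08 0.32 120 180 0.076 [0.372 0.173 0.087] [ 1.06  0.4   2.2  -0.9   1.43  1.11]
0.08 0.32 135 180 0.076 [0.34  0.148 0.087] [ 1.18  0.27  2.42 -1.03  1.33  1.14]
0.11 0.38 -135 180 0.098 [ 0.298 -0.113  0.108] [-1.38  0.09  2.52  0.83  1.4   2.01]
0.11 0.38 -120 180 0.098 [ 0.343 -0.147  0.108] [-1.18  0.27  2.29  0.77  1.46  2.03]
323
```

```bash
cat > v1.py <<'E'
import sys,io,contextlib
with contextlib.redirect_stdout(io.StringIO()):
    from cand import *
manip.move_pose([0.42,0.0,0.36],manip.state()['tcp_rot']) if inverse_kinematics([0.42,0.0,0.36],manip.state()['tcp_rot']) is not None else print('noik via')
M=camT(np.deg2rad(-90),0.36,0.11,np.pi)@Ti
rv=R.from_matrix(M[:3,:3]).as_rotvec()
manip.move_pose(M[:3,3]+[0,-0.02,0.12],rv)
manip.move_linear(M[:3,3],rate=0.2)
manip.dwell(0.3)
s=manip.state();c=cams.capture('wrist');print(s['clock'],s['contact_force'],s['tool_pos'])
cv2.imwrite('pics/w1.png',c['image'][::-1,::-1]);P=cloud(c,s);np.save('w1.npy',P)
E
python3 v1.py
```

```text
6.425 [-0.48460571  0.32686214  0.32949478] [ 0.45105126 -0.15652227  0.1073065 ]
```

View pics/w1.png

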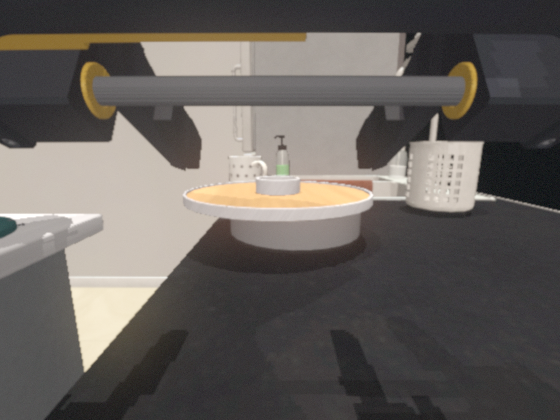

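Picture w1 (turned upright) shows the grey foot under the tray, spanning columns 230 to 361, while the tray spans 182 to 373. So the foot sits well off to +x. I'll fit a circle to its wall from the depth.

```bash
cat > fit.py <<'E'
from h import *
from scipy.optimize import least_squares
def foot(P,cam_xy,r=0.085):
    Q=P.reshape(-1,3);Q=Q[np.isfinite(Q).all(1)]
    Q=Q[(Q[:,2]>0.008)&(Q[:,2]<0.03)&(np.hypot(*(Q[:,:2]-[0.45,0.039]).T)<0.14)]
    f=lambda c:np.hypot(Q[:,0]-c[0],Q[:,1]-c[1])-r
    s=least_squares(f,[0.46,0.05],loss='soft_l1',f_scale=0.002)
    s2=least_squares(lambda c:np.hypot(Q[:,0]-c[0],Q[:,1]-c[1])-c[2],[.46,.05,.085],loss='soft_l1',f_scale=0.002)
    print('foot',s.x,'n',len(Q),'rms',np.sqrt(np.median(f(s.x)**2)),'free r',s2.x,'ext',Q.min(0),Q.max(0))
    return s.x
if __name__=='__main__':
    P=np.load('w1.npy');foot(P,None);tray(P)
E
python3 fit.py
```

```text
foot [0.47451864 0.05443549] n 2438 rms 0.0003797305555042164 free r [0.4745104  0.05409726 0.08470052] ext [ 0.3927421  -0.03258383  0.00800726] [0.55532296 0.03307449 0.0299929 ]
tray c [0.45225933 0.03824949] r 0.11508152633905411 board top z 0.05531635673192148 slope [0.00139641 0.00076202] ring ((0.45226508378982544, 0.03743893280625343), 0.027791453525424004) ring z 0.07281074511192323 483
```

Foot centre minus tray centre in the same view is (+22.3, +16.2) mm, 27.5 mm in all. That is within the stated 20 to 33 mm, and the fitted radius is 84.7 mm against 85. Next I'll go into the ring with closed fingers.

```bash
cat >> h.py <<'E'
def down(ang,sgn=1):
    x=np.array([0,0,-1.]);y=sgn*np.array([np.cos(ang),np.sin(ang),0]);return R.from_matrix(np.c_[x,y,np.cross(x,y)]).as_rotvec()
def look(name):
    s=manip.state();c=cams.capture('wrist');cv2.imwrite(f'pics/{name}.png',c['image']);P=cloud(c,s);np.save(name+'.npy',P)
    print(name,'t',s['clock'],'F',np.round(s['contact_force'],2),'tcp',np.round(s['tool_pos'],4),'w',round(s['gripper_width'],4));return P
E
python3 - <<'E'
from h import *
s=manip.state();p=s['tool_pos']
a=np.arctan2(.0162,.0223)
for g in (1,-1):
    q=inverse_kinematics([0.451,0.0387,0.2],down(a,g));print(g,q)
    manip_ok=q
g=min((1,-1),key=lambda g:abs(inverse_kinematics([0.451,0.0387,0.2],down(a,g))[5]))
print('use',g)
manip.move_linear(p+[0,-0.02,0.15],rate=0.3)
manip.set_gripper(0.0,force=5)
manip.move_pose([0.451,0.0387,0.2],down(a,g))
P=look('w2');tray(P)
E
```

```text
1 [ 3.05633528e-02 -1.37733472e-01  2.10258495e+00 -4.44089210e-16
  1.17674118e+00 -5.97699458e-01]
-1 [ 0.03056335 -0.13773347  2.10258495  0.          1.17674118  2.5438932 ]
use 1
w2 t 10.8 F [ 0.74 -1.07 -0.74] tcp [0.451  0.0385 0.1999] w 0.0005
tray c [0.45180306 0.03976222] r 0.11508350074291229 board top z 0.05512192849539857 slope [1.56936990e-03 4.86757286e-05] ring ((0.4517308175563812, 0.039754919707775116), 0.027944345027208328) ring z 0.07371024125663996 848
```

View pics/w2.png

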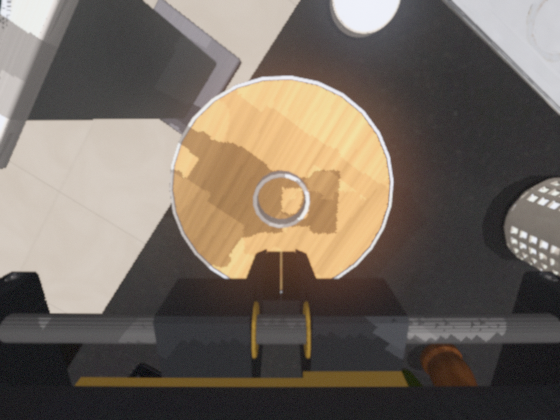

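The ring sits at pixel (281,198), straight below the shut fingers. All views give its centre as (0.4515, 0.0395). I'll go down now.

```bash
python3 - <<'E'
from h import *
def st(n):
    s=manip.state();print(n,round(s['clock'],2),'F',np.round(s['contact_force'],2),'tcp',np.round(s['tool_pos'],4),'w',round(s['gripper_width'],4))
c=[0.4513,0.0393]
manip.move_linear(c+[0.085],rate=0.15);st('above')
manip.move_linear(c+[0.061],rate=0.03);st('in')
manip.set_gripper(0.03,force=3);manip.dwell(.2);st('open')
P=look('w3');tray(P)
E
```

```text
above 11.77 F [ 0.39 -0.12  0.3 ] tcp [0.4521 0.0393 0.0857] w 0.0002
in 12.72 F [0.4  0.13 0.33] tcp [0.4515 0.0393 0.0611] w 0.0003
open 13.32 F [-0.6  -0.39  0.36] tcp [0.4514 0.0393 0.0611] w 0.0164
w3 t 13.3167 F [-0.6  -0.39  0.36] tcp [0.4514 0.0393 0.0611] w 0.0164
tray c [0.45240518 0.04003235] r 0.11552753299474716 board top z 0.055118456429658645 slope [-4.18270168e-04 -9.01219671e-05] ring ((0.4517379403114319, 0.041557420045137405), 0.0276907030493021) ring z 0.08145953349057629 3297
```

View pics/w3.png

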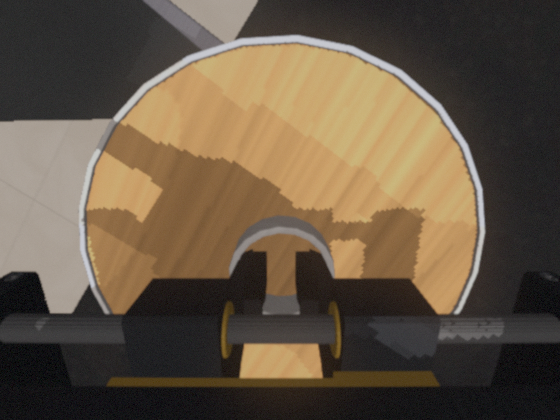

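The fingers are centred inside the ring and touch its wall at 16.4 mm opening. I'll ease them to 15 mm, push by the measured offset and watch the board height.

```bash
cat > push.py <<'E'
from h import *
def bz(tag,xy):
    s=manip.state();c=cams.capture('wrist');P=cloud(c,s).reshape(-1,3);P=P[np.isfinite(P).all(1)]
    d=np.hypot(*(P[:,:2]-xy).T);b=P[(d>.045)&(d<.1)&(P[:,2]>.02)&(P[:,2]<.07)]
    A=np.c_[b[:,:2]-xy,np.ones(len(b))];f=np.linalg.lstsq(A,b[:,2],rcond=None)[0]
    print(tag,round(s['clock'],2),'F',np.round(s['contact_force'],1),'tcp',np.round(s['tool_pos'],4),'z',f[2].round(4),'slope',f[:2].round(3),flush=True);return f[2]
E
python3 - <<'E'
from push import *
manip.set_gripper(0.015,force=3)
p0=manip.state()['tool_pos'];t=p0[:2]+[.0223,.0162];d=(t-p0[:2])/np.hypot(*(t-p0[:2]))
for e in (-.012,-.003,-.001,.001,.003):
    q=t+d*e
    manip.move_linear([*q,0.061],rate=0.025)
    if bz(e,q)<0.050: print('dropped');break
E
```

```text
-0.012 14.53 F [ 0.3 -0.2 -0.4] tcp [0.4642 0.0486 0.0611] z 0.055 slope [-0.031 -0.026]
-0.003 15.08 F [ 1.2  0.6 -0.7] tcp [0.4717 0.054  0.0612] z 0.0542 slope [-0.066 -0.076]
-0.001 15.38 F [ 0.6 -0.4 -0.5] tcp [0.4731 0.055  0.0611] z 0.0538 slope [-0.065 -0.076]
0.001 15.68 F [-0.2 -0.3  1. ] tcp [0.4743 0.0562 0.0609] z 0.0451 slope [0.001 0.   ]
dropped
```

The tray dropped 10 mm and lies level. Now I'll close the fingers, withdraw and check.

```bash
python3 - <<'E'
from push import *
manip.set_gripper(0.002,force=3)
manip.dwell(.2)
p=manip.state()['tool_pos']
bz('closed',p[:2])
manip.move_linear([p[0],p[1],0.1],rate=0.05)
manip.move_linear([p[0],p[1],0.22],rate=0.15)
manip.dwell(.3)
P=look('w4');tray(P)
manip.move_linear([0.40,p[1]+.0,0.33],rate=0.2);manip.dwell(.3)
for n in('scene','top'):
    c=cams.capture(n);cv2.imwrite(f'pics/{n}9.png',c['image']);P=cloud(c);tray(P)
    d=cv2.absdiff(c['image'],cv2.imread(f'pics/{n}0.png'));cv2.imwrite(f'pics/d{n}.png',d)
print(manip.state()['clock'],manip.state()['contact_force'])
E
```

```text
closed 16.32 F [-0.2 -0.  -0.1] tcp [0.4744 0.0561 0.061 ] z 0.0452 slope [ 0.002 -0.   ]
w4 t 18.5583 F [-0.6   0.33 -0.02] tcp [0.474  0.0561 0.2192] w 0.002
tray c [0.47476944 0.05453702] r 0.11541257798671722 board top z 0.04514891335159373 slope [1.59248106e-03 6.88531063e-05] ring ((0.4746023416519165, 0.05507868900895119), 0.027862653136253357) ring z 0.06381980143828613 687
tray c [0.47396654 0.05309439] r 0.11714489012956619 board top z 0.046204945089832354 slope [-0.000602    0.00035344] ring ((0.4729978144168854, 0.05433788523077965), 0.029856733977794647) ring z 0.06618719614202004 109
tray c [0.47461912 0.05521575] r 0.1149652749300003 board top z 0.04624488637931403 slope [ 0.00095098 -0.00136367] ring None ring z None 0
19.825 [-0.20511748 -0.76002501 -0.92692145]
```

View pics/w4.png

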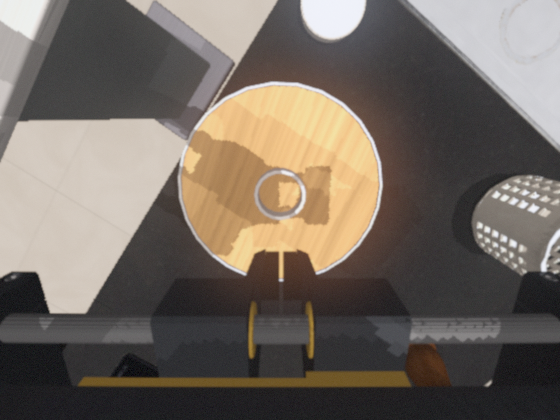

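View pics/scene9.png

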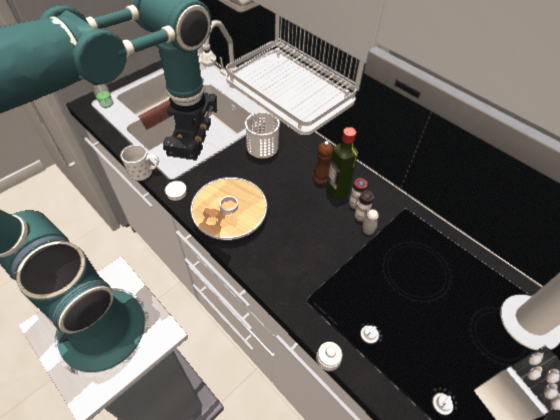

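View pics/dtop.png

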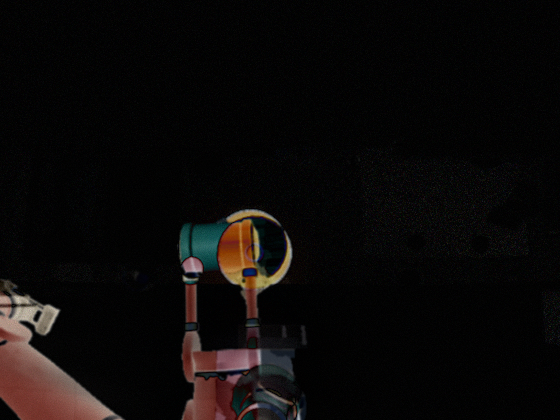

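The tray is down and free of the gripper: the scene picture shows it at (229,207) with the bystanders where they were. The top difference picture shows only the tray and the arm changed.

```bash
python3 -c "
from h import *
order.close_job()"
```

```text
the job is handed in; nothing more can be done
```

The tray's spindle is home in the socket, and I handed the job in at about 20 s of the 61 s allowed. No verdict was reported.

- **Finding the socket:** I looked under the tray's rim with the wrist camera and fitted a circle to the foot. This put the socket 27.5 mm from the stub, at (+22.3, +16.2) mm. The fitted foot radius was 84.7 mm against 85.
- **The push:** I put the fingers inside the ring, opened them lightly against its wall, and slid the tray along that line. It dropped when it reached the measured spot, having rocked by about 0.1 rad on the way, below the 0.4 rad limit.
- **Last checks:**
  - **Height:** the board top went from 55–56 mm to 45–46 mm in all three cameras, so the tray's origin is at about 35–36 mm.
  - **Level and position:** the slope is under 0.002, and the tray centre is within about 1.5 mm of the fitted foot centre.
  - **Clear of the tray:** the gripper was lifted well away, and the bystanders look unmoved in the before and after pictures.
- **What disagreed:** the final top view could not see the ring because the arm hid it, so the ring was checked only from the wrist and scene cameras. The wrist camera reads heights about 1 mm lower than the other two, within the calibration.

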